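# Find the free way of an interlocked shutter and fit the sleeve on the port it opens

### The job

The sliding shutter of the grey port box stands in the middle and blocks both ports, and an interlock pin hidden beneath it lets it slide fully to one end only. Push the shutter gently by its upright rib to find out which way it is free, slide it fully to that end, then push the loose grey sleeve upright over the spigot this has uncovered until it is fully home against the deck, and let go. Force nothing, and leave the other things on the worktop where they are.

Things in the scene. Friction and masses are not known exactly. Their poses are not given: they have to be found in the camera images.
- outlet_box: Grey box fixed to the worktop, 106 (x) x 204 (y) x 50 mm high, open-topped; origin at the centre of its underside, x away from the robot, y to the left at yaw 0. Its inner deck is 12 mm above the worktop. A pin hidden under the shutter stops it within about 4 to 12 mm of where it starts, in one direction; which one must be felt. The pin does not give way.
- shutter (a joint): Slide position (m) of an aluminium plate, 92 (x) x 90 (y) mm, underside 40 and top 45 mm above the worktop, that slides along the box's y with about 2 N friction and stays where left. 0 = middle; +0.040 = fully at the box's +y end (uncovers port_right); -0.040 = fully at its -y end (uncovers port_left).
- shutter_rib (a point): Centre of the top edge of the upright rib on the shutter: rib 44 mm (box x) x 8 mm (box y), from 45 to 63 mm above the worktop; this point is 62.5 mm above the worktop. Push the rib on its long sides.
- port_left (a point): Foot, on the axis at deck height, of the spigot at x -12, y +32 mm in the box's frame: 17 mm diameter, 24 mm high with a tapered nose (top 36 mm above the worktop). Three sprung leaves on it make a sleeve stiff to push on (about 5 to 15 N).
- port_right (a point): Foot, on the axis at deck height, of the like spigot at x -12, y -32 mm in the box's frame.
- sleeve: Loose grey plastic tube standing upright on the worktop, 30 mm outside and 21 mm inside diameter, 72 mm long, 80 g, open and alike at both ends, fine ribs on its upper half; origin at the centre of its lower end, z along its axis.
- adaptor: Black mains adaptor block, 85x50x34 mm, a bystander; origin at the centre of its underside.
- steel_block: Plain steel block, 40x60x33 mm, a bystander; origin at the centre of its underside.
- tape_masking: Roll of cream masking tape lying flat, 92 mm diameter, 25 mm high, a bystander; origin at the centre of its underside.
Things that resemble listed ones, but are neither listed nor needed, are in the scene too. Of the things shaped like the sleeve, the grey one is meant.

How it is judged:
By the outcome, as a careful person would: the job done as asked, in the order asked, and still so for the second after the job is handed in, with the robot touching nothing.
It also fails if it takes over 67 s, if anything falls off the work surface, if the arm or the gripper's body presses on something with over 40 N, if the wrist force passes 120 N, or if a joint passes its speed limit or range.

### The arm

A 7-joint arm with a two-finger parallel gripper is mounted at the origin on a cart in front of the work surface, level with it; the furniture and walls round the work are solid. World frame = base frame: x ahead of the robot, y to its left, z up, the work surface at z = 0. Lengths are in m, angles in rad, forces in N, time in s.
With the tool pointing down it reaches from about 0.4 to 0.85 m from the base axis. Payload 4.5 kg.
Tool frame: the origin (TCP) lies midway between the tips of the shut fingers; the grasp point (between the pads) lies 19 mm behind it; z points along the fingers, y is the line along which they close (so a half turn about z gives the same grasp; the last joint's range is limited). The gripper opens to 88 mm and grips with 3 to 60 N. Pads are 18 mm wide; open, the fingers measure 123 mm over their backs; the gripper's body (75 mm by 187 mm) begins 45 mm behind the grasp point.
Start: joints at [1.311, 0.689, -0.195, 1.565, 0.157, 0.902, -0.215], TCP at [0.181, -0.598, 0.239] pointing down, gripper open.
Joint ranges: [-3.01, 3.01], [-0.46, 2.08], [-1.47, 1.51], [0.13, 2.56], [-1, 4.14], [0.04, 2.09], [-2.66, 2.66]. Speed limits (rad/s): [2.57, 2.57, 3.14, 3.14, 3.14, 3.14, 3.14].

### API

Orientations are given as a unit quaternion [x, y, z, w].
In Python, from plant import r gives the robot as it stands. The module is installed in compiled form; this text tells all that it offers.
- The arm moves only by the tool step_arm, never from a script. Its argument "series" is a list of rows, each a list of 7 numbers: the shift along the world's x, y, z in mm, then the turn, a rotation vector about the world's x, y, z in rad, then the closure, from 0 (fully open) to 1 (shut). A call has 1 to 20 rows; each row shifts and turns the commanded pose from where the row before left it; what a row does not reach is not made up. A row lasts 1/10 s, in which the tool goes at most 50 mm and 8.59 degrees, less where a joint would pass 70% of its speed; a pose out of reach is approached as far as the arm can. A call is refused whole if a number of a shift passes 50 or a number of a turn 0.15, either way. A call with a gripper value outside its range is refused whole. The fingers move at their own pace and stop on an object; "force" is the grip in N (left out, the last holds). Time passes only in rows, so rows that do not move let the fingers close. It gives the time, the measured TCP pose, the force, the opening and the grip force at its end, in the units of the state.
- r.get_state(): the state, without advancing time (a new reading comes with each control period).
- r.snapshot(name): name is "side" or "top" or "wrist"; returns (picture, depth): 480x640x3 uint8, blue, green, red; 480x640 float32, m along the optical axis (not along the pixel's ray), 0 where there is no reading.
- r.get_calibration(name): a dict with "intrinsics" (3x3 intrinsics, pixels), "pose" (4x4, takes a point from camera to world coordinates). Camera axes: x right, y up, looking along -z (the intrinsics and any distortion apply to the point x, -y, -z); pixel columns grow to the right and rows downward; lengths in m; the calibration is good to about 2 mm. A picture is of the moment at which its call begins: read the wrist's pose just before it. get_calibration takes no time and is no camera call; for the wrist camera it gives the pose at the moment of the call.
- r.finish_job(): hands the job in; it is judged then, once.
The state is a dict: "clock": time; "q": joint angles; "qd": joint speeds; "joint_torque": joint torques, N m; "tool_pos": TCP position; "eef_rot": TCP orientation; "contact_force": force on the tool from outside, world axes, zero at the start; "moment": the same for the moment, N m; "opening": opening from 0.0 (shut) to 1.0 (fully open); "finger_force": force on a finger pad.
Only numpy, scipy, OpenCV 4.12 (cv2) and the standard library are available. Lean on these libraries where they do the work, as an engineer would, in place of code of your own. Each camera call takes 0.05 s, during which the arm holds its last target. There are 200 camera calls.

## Working session

There is one attempt and no reset: what is moved stays moved. The work goes in short steps, Python scripts to look and compute and a tool call to move; the robot and the scene stay as the last step left them, time stands still between calls to the robot, and variables do not carry over. Pictures are saved under pics/ and viewed, at most 10 in all, crops included, and the job is handed in when it is done.

Besides the shell and the picture viewer there is one more tool, called after "Call:" as name(argument=value, ...) on one line, values as JSON. step_arm: Moves the arm, as the interface text tells. Its arguments: {"type":"object","properties":{"series":{"type":"array"},"force":{"type":"number"}},"required":["series"]}

```bash
mkdir -p pics; cat > h.py <<'E'
import numpy as np,cv2
from plant import r
def pts(name):
    c=r.get_calibration(name);im,d=r.snapshot(name)
    K=np.array(c["intrinsics"]);T=np.array(c["pose"])
    v,u=np.mgrid[0:480,0:640]
    P=np.stack([(u-K[0,2])/K[0,0]*d,-(v-K[1,2])/K[1,1]*d,-d],-1)
    W=P@T[:3,:3].T+T[:3,3]; W[d==0]=np.nan
    return im,d,W
E
python3 - <<'E'
from h import *
s=r.get_state();print(s["clock"],s["tool_pos"],s["eef_rot"])
for n in("top","side"):
    im,d,W=pts(n);cv2.imwrite(f"pics/{n}1.png",im);np.save(n+".npy",W)
    c=r.get_calibration(n);print(n,c)
E
```

```text
0.0 [ 0.1807566  -0.59761318  0.23792062] [ 9.89219593e-01  1.46436857e-01 -2.05443196e-04 -8.95646771e-04]
top {'intrinsics': array([[462.06548125,   0.        , 318.05844284],
       [  0.        , 462.06548125, 241.58110137],
       [  0.        ,   0.        ,   1.        ]]), 'pose': array([[ 1.82229211e-02,  9.88113365e-01, -1.52643056e-01,
         4.13803707e-01],
       [-9.99833611e-01,  1.81347932e-02, -1.96967684e-03,
        -3.97031373e-03],
       [ 8.21886235e-04,  1.52653551e-01,  9.88279423e-01,
         1.20227981e+00],
       [ 0.00000000e+00,  0.00000000e+00,  0.00000000e+00,
         1.00000000e+00]])}
side {'intrinsics': array([[441.647859  ,   0.        , 314.93953572],
       [  0.        , 441.647859  , 246.68815695],
       [  0.        ,   0.        ,   1.        ]]), 'pose': array([[ 9.99710244e-01,  2.05650271e-02,  1.25102783e-02,
         6.05504796e-01],
       [-9.87660152e-04,  5.54323837e-01, -8.32300491e-01,
        -8.37751006e-01],
       [-2.40510276e-02,  8.32046972e-01,  5.54183530e-01,
         6.13205863e-01],
       [ 0.00000000e+00,  0.00000000e+00,  0.00000000e+00,
         1.00000000e+00]])}
```

View pics/top1.png

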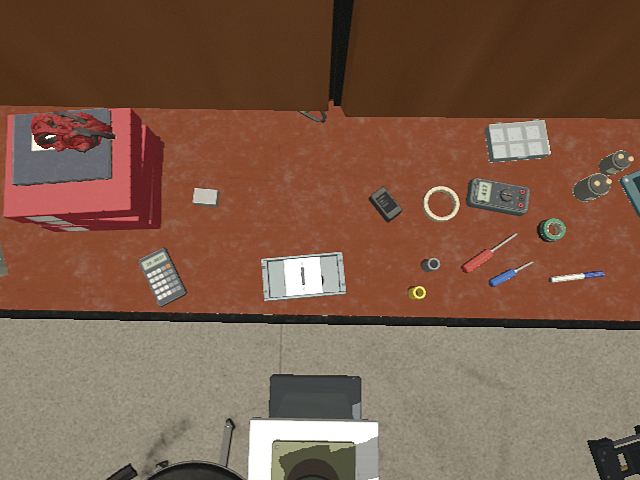

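View pics/side1.png

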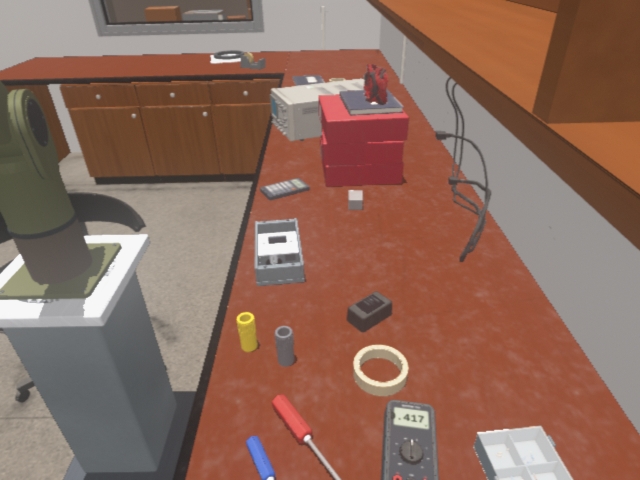

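The top view shows the box at about (303,277) with its rib at (303,276). The grey sleeve is at (431,264) and the yellow decoy at (417,293). Next I'll measure them.

```bash
python3 - <<'E'
from h import *
W=np.load("top.npy")
def reg(W,u0,u1,v0,v1,z0,z1):
    w=W[v0:v1,u0:u1].reshape(-1,3);w=w[np.isfinite(w).all(1)];return w[(w[:,2]>z0)&(w[:,2]<z1)]
def show(n,w):
    if len(w)<3: print(n,len(w));return
    R=cv2.minAreaRect((w[:,:2]*1000).astype(np.float32));print(n,len(w),"mean",w.mean(0).round(4),"rect",np.round(R[0],1),np.round(R[1],1),round(R[2],1),"min",w.min(0).round(3),"max",w.max(0).round(3))
print("table z",np.nanmedian(W[250:300,370:400,2]))
show("box",reg(W,250,360,240,310,.02,.057))
show("rim",reg(W,250,360,240,310,.047,.054))
show("rib",reg(W,285,320,255,300,.056,.07))
show("plate",reg(W,280,330,255,300,.042,.048))
show("sleeve",reg(W,420,445,250,276,.06,.085))
show("sleeveall",reg(W,420,445,250,276,.02,.085))
show("yellow",reg(W,405,430,280,305,.02,.085))
show("adaptor",reg(W,365,405,180,225,.015,.05))
show("tape",reg(W,415,465,180,225,.015,.05))
S=np.load("side.npy")
show("side sleeve",reg(S,270,300,320,370,.01,.09))
show("side sleeve top",reg(S,270,300,320,370,.066,.09))
show("side yellow",reg(S,232,262,308,355,.01,.09))
show("side box",reg(S,245,310,215,290,.02,.057))
show("side rim",reg(S,245,310,215,290,.047,.054))
show("side rib",reg(S,255,300,225,255,.056,.07))
# cabinet
h=W[60:110,200:320].reshape(-1,3);print("cab",np.nanmedian(h,0),np.nanmin(h[h[:,2]>.15],0))
E
```

```text
table z -0.0006867631509580585
box 2190 mean [0.5056 0.0348 0.0451] rect [505.6  33.5] [106.3 204.4] 6.1 min [ 0.443 -0.073  0.02 ] max [0.567 0.138 0.057]
rim 698 mean [0.5052 0.0319 0.0491] rect [505.6  33.1] [106.1 203.5] 6.1 min [ 0.443 -0.073  0.047] max [0.566 0.138 0.054]
rib 57 mean [0.5052 0.0343 0.0618] rect [504.8  34.4] [42.2  7.8] 6.1 min [0.484 0.029 0.057] max [0.526 0.039 0.067]
plate 1113 mean [0.5046 0.0339 0.0448] rect [503.2  31.4] [109.6 121.4] 2.0 min [ 0.446 -0.029  0.042] max [0.559 0.094 0.048]
sleeve 81 mean [ 0.5395 -0.2864  0.0694] rect [ 538.8 -286.2] [27.7 29.8] 87.8 min [ 0.524 -0.3    0.06 ] max [ 0.554 -0.272  0.075]
sleeveall 156 mean [ 0.5389 -0.2857  0.056 ] rect [ 538.8 -286.1] [28.  29.8] 87.8 min [ 0.524 -0.3    0.021] max [ 0.554 -0.272  0.075]
yellow 147 mean [ 0.4685 -0.2491  0.0576] rect [ 468.8 -249.9] [29.8 28.7] 59.9 min [ 0.454 -0.266  0.02 ] max [ 0.484 -0.235  0.076]
adaptor 603 mean [ 0.6987 -0.1761  0.032 ] rect [ 700.1 -177.2] [82.4 47.5] 38.7 min [ 0.656 -0.218  0.015] max [ 0.744 -0.136  0.041]
tape 416 mean [ 0.7037 -0.3223  0.02
[... 279 characters left out ...]
.0717] rect [ 538.7 -288.9] [29.  30.5] 32.4 min [ 0.522 -0.304  0.066] max [ 0.553 -0.274  0.077]
side yellow 577 mean [ 0.4686 -0.2582  0.0502] rect [ 467.2 -252.6] [29.8 30.1] 37.0 min [ 0.451 -0.268  0.01 ] max [ 0.483 -0.235  0.076]
side box 2343 mean [0.5046 0.0167 0.0428] rect [502.9  31.7] [106.  207.4] 6.3 min [ 0.441 -0.075  0.02 ] max [0.566 0.138 0.057]
side rim 1135 mean [0.5046 0.0221 0.0497] rect [502.9  32. ] [106.  206.8] 6.3 min [ 0.441 -0.074  0.047] max [0.565 0.138 0.054]
side rib 93 mean [0.5017 0.0319 0.0618] rect [489.6  24.9] [69.9 76.4] 8.0 min [ 0.45  -0.018  0.056] max [0.523 0.058 0.067]
cab [0.61829678 0.05282387 0.80847688] [ 0.61690254 -0.00156133  0.75454998]
```

Call:
step_arm(series=[[32, 36, 0, 0, 0, -0.1, 0.72], [32, 36, 0, 0, 0, -0.087, 0.72], [32, 36, 0, 0, 0, 0, 0.72], [32, 36, 0, 0, 0, 0, 0.72], [32, 36, 0, 0, 0, 0, 0.72], [32, 36, 0, 0, 0, 0, 0.72], [32, 36, 0, 0, 0, 0, 0.72], [12, 47, 0, 0, 0, 0, 0.72], [12, 47, 0, 0, 0, 0, 0.72], [12, 47, 0, 0, 0, 0, 0.72], [12, 47, 0, 0, 0, 0, 0.72], [12, 47, 0, 0, 0, 0, 0.72], [12, 47, 0, 0, 0, 0, 0.72], [12, 47, 0, 0, 0, 0, 0.72], [12, 47, 0, 0, 0, 0, 0.72], [0, 0, 0, 0, 0, 0, 0.72]], force=20)

```text
clock: 1.7
tool_pos: [0.5024, 0.0389, 0.2386]
eef_rot: [0.998, 0.06, 0.001, -0.003]
contact_force: [0.2, -0.2, 0.1]
opening: 0.282
finger_force: 0.0
```

```bash
python3 - <<'E'
from h import *
im,d,W=pts("wrist");s=r.get_state();print(s["tool_pos"],s["eef_rot"])
cv2.imwrite("pics/w1.png",im);np.save("w.npy",W)
w=W.reshape(-1,3);w=w[np.isfinite(w).all(1)]
for n,a,b in(("rib",.057,.068),("plate",.0425,.0475),("rim",.048,.054)):
    q=w[(w[:,2]>a)&(w[:,2]<b)&(abs(w[:,0]-.505)<.08)&(abs(w[:,1]-.034)<(.02 if n=="rib" else .12))]
    if len(q)>5: print(n,len(q),q.mean(0).round(4),cv2.minAreaRect((q[:,:2]*1000).astype(np.float32)))
E
```

```text
[0.50142138 0.03428643 0.23845448] [ 9.98347122e-01  5.74638422e-02  1.43985049e-04 -9.53567291e-04]
rib 483 [0.5083 0.035  0.0633] ((507.18133544921875, 34.65981674194336), (43.359676361083984, 7.577889919281006), 6.980112552642822)
plate 10415 [0.5077 0.0349 0.046 ] ((509.4912414550781, 34.00011444091797), (100.86002349853516, 204.3008575439453), 6.122413635253906)
rim 6293 [0.5107 0.0334 0.0501] ((506.8175048828125, 33.730628967285156), (106.12271118164062, 204.12355041503906), 6.167028903961182)
```

View pics/w1.png

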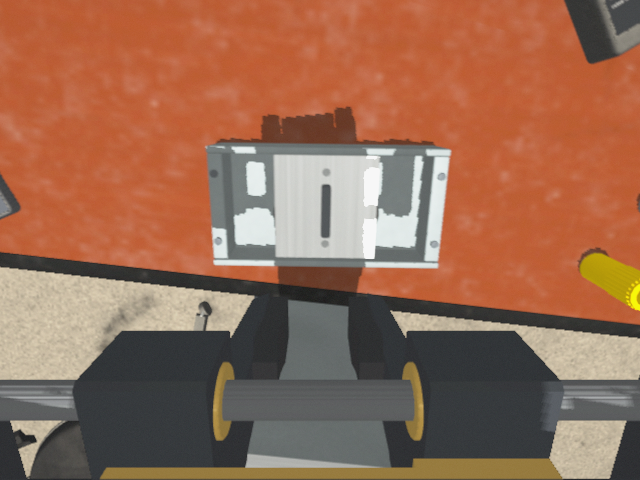

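The wrist view shows the box rim spanning (208–450, 147–265) and the rib at (325,210), central and unobstructed. I'll lower the fingers so they straddle the rib.

Call:
step_arm(series=[[4, 0, -40, 0, 0, -0.008, 0.72], [0, 0, -40, 0, 0, 0, 0.72], [0, 0, -40, 0, 0, 0, 0.72], [0, 0, -30, 0, 0, 0, 0.72], [0, 0, -20, 0, 0, 0, 0.72], [0, 0, -15, 0, 0, 0, 0.72], [0, 0, 0, 0, 0, 0, 0.72], [0, 0, 0, 0, 0, 0, 0.72], [0, 0, 0, 0, 0, 0, 0.72]])

```text
clock: 2.65
tool_pos: [0.5055, 0.0291, 0.0546]
eef_rot: [0.999, 0.049, 0.001, 0.0]
contact_force: [0.2, 0.0, -0.2]
opening: 0.282
finger_force: 0.0
```

Call:
step_arm(series=[[0, 0, -2, 0, 0, 0.008, 0.72], [0, -1, 0, 0, 0, 0, 0.72], [0, -1, 0, 0, 0, 0, 0.72], [0, -1, 0, 0, 0, 0, 0.72], [0.1, -1, 0, 0, 0, 0, 0.72], [0.1, -1, 0, 0, 0, 0, 0.72], [0.1, -1, 0, 0, 0, 0, 0.72], [0, 0, 0, 0, 0, 0, 0.72]])

```text
clock: 3.45
tool_pos: [0.5054, 0.024, 0.0518]
eef_rot: [0.999, 0.053, 0.0, -0.0]
contact_force: [-1.5, 1.9, 1.4]
opening: 0.283
finger_force: 1.0
```

Call:
step_arm(series=[[0.1, -1, 0, 0, 0, 0, 0.72], [0.1, -1, 0, 0, 0, 0, 0.72], [0.1, -1, 0, 0, 0, 0, 0.72], [0, 0, 0, 0, 0, 0, 0.72]])

```text
clock: 3.85
tool_pos: [0.5058, 0.0205, 0.0517]
eef_rot: [0.999, 0.053, 0.0, 0.0]
contact_force: [-0.8, 1.4, 0.8]
opening: 0.282
finger_force: 0.7
```

Call:
step_arm(series=[[0.1, -1, 0, 0, 0, 0, 0.72], [0.1, -1, 0, 0, 0, 0, 0.72], [0, 0, 0, 0, 0, 0, 0.72]])

```text
clock: 4.15
tool_pos: [0.506, 0.0185, 0.0517]
eef_rot: [0.999, 0.053, 0.0, 0.0]
contact_force: [0.2, 2.7, 0.6]
opening: 0.281
finger_force: 0.7
```

Call:
step_arm(series=[[0.1, -1, 0, 0, 0, 0, 0.72], [0.1, -1, 0, 0, 0, 0, 0.72], [0, 0, 0, 0, 0, 0, 0.72]])

```text
clock: 4.45
tool_pos: [0.5061, 0.0166, 0.0517]
eef_rot: [0.999, 0.053, 0.0, 0.0]
contact_force: [0.3, 1.2, 0.7]
opening: 0.283
finger_force: 0.9
```

Call:
step_arm(series=[[0.1, -1, 0, 0, 0, 0, 0.72], [0.1, -1, 0, 0, 0, 0, 0.72], [0, 0, 0, 0, 0, 0, 0.72]])

```text
clock: 4.75
tool_pos: [0.5062, 0.0161, 0.0517]
eef_rot: [0.999, 0.054, 0.0, -0.001]
contact_force: [0.9, 5.3, 0.1]
opening: 0.275
finger_force: 2.6
```

Call:
step_arm(series=[[0.1, -1, 0, 0, 0, 0, 0.72], [0.1, -1, 0, 0, 0, 0, 0.72], [0, 0, 0, 0, 0, 0, 0.72]])

```text
clock: 5.05
tool_pos: [0.5062, 0.0159, 0.0517]
eef_rot: [0.998, 0.055, 0.0, -0.002]
contact_force: [-1.0, 8.3, 0.9]
opening: 0.283
finger_force: 4.3
```

Call:
step_arm(series=[[0.1, -1, 0, 0, 0, 0, 0.72], [0.1, -1, 0, 0, 0, 0, 0.72], [0, 0, 0, 0, 0, 0, 0.72]])

```text
clock: 5.35
tool_pos: [0.5063, 0.0156, 0.0517]
eef_rot: [0.998, 0.056, 0.0, -0.003]
contact_force: [-0.8, 11.7, 1.0]
opening: 0.282
finger_force: 6.0
```

Motion stops firmly in -y after about 10 mm, so the pin is on that side. I'll slide the shutter to +y.

Call:
step_arm(series=[[-0.2, 3, 0, 0, 0, 0, 0.72], [-0.4, 4, 0, 0, 0, 0, 0.72], [-0.4, 4, 0, 0, 0, 0, 0.72], [-0.4, 4, 0, 0, 0, 0, 0.72], [-0.4, 4, 0, 0, 0, 0, 0.72], [-0.3, 3, 0, 0, 0, 0, 0.72], [-0.3, 3, 0, 0, 0, 0, 0.72], [-0.3, 3, 0, 0, 0, 0, 0.72], [-0.3, 3, 0, 0, 0, 0, 0.72], [-0.3, 3, 0, 0, 0, 0, 0.72], [0, 0, 0, 0, 0, 0, 0.72]])

```text
clock: 6.45
tool_pos: [0.5031, 0.0454, 0.0517]
eef_rot: [0.999, 0.054, -0.0, -0.0]
contact_force: [-0.2, -0.5, -0.5]
opening: 0.282
finger_force: 0.3
```

Call:
step_arm(series=[[-0.3, 3, 0, 0, 0, 0, 0.72], [-0.3, 3, 0, 0, 0, 0, 0.72], [-0.3, 3, 0, 0, 0, 0, 0.72], [-0.3, 3, 0, 0, 0, 0, 0.72], [-0.3, 3, 0, 0, 0, 0, 0.72], [-0.3, 3, 0, 0, 0, 0, 0.72], [0, 0, 0, 0, 0, 0, 0.72]])

```text
clock: 7.15
tool_pos: [0.5014, 0.0637, 0.0517]
eef_rot: [0.999, 0.054, -0.0, -0.0]
contact_force: [-1.1, -0.5, -0.6]
opening: 0.281
finger_force: 0.1
```

Call:
step_arm(series=[[-0.3, 3, 0, 0, 0, 0, 0.72], [-0.3, 3, 0, 0, 0, 0, 0.72], [-0.3, 3, 0, 0, 0, 0, 0.72], [-0.3, 3, 0, 0, 0, 0, 0.72], [-0.2, 2, 0, 0, 0, 0, 0.72], [0, 0, 0, 0, 0, 0, 0.72]])

```text
clock: 7.75
tool_pos: [0.5001, 0.0776, 0.0517]
eef_rot: [0.999, 0.054, 0.0, -0.0]
contact_force: [-0.2, -0.3, -0.5]
opening: 0.279
finger_force: 0.2
```

Call:
step_arm(series=[[-0.1, 1, 0, 0, 0, 0, 0.72], [-0.1, 1, 0, 0, 0, 0, 0.72], [-0.1, 1, 0, 0, 0, 0, 0.72], [0, 0, 0, 0, 0, 0, 0.72]])

```text
clock: 8.15
tool_pos: [0.4999, 0.0799, 0.0518]
eef_rot: [0.999, 0.053, 0.0, -0.0]
contact_force: [-0.7, -2.0, -0.3]
opening: 0.28
finger_force: 0.8
```

Call:
step_arm(series=[[-0.1, 1, 0, 0, 0, 0, 0.72], [-0.1, 1, 0, 0, 0, 0, 0.72], [-0.1, 1, 0, 0, 0, 0, 0.72], [0, 0, 0, 0, 0, 0, 0.72]])

```text
clock: 8.55
tool_pos: [0.4998, 0.0815, 0.0517]
eef_rot: [0.999, 0.053, 0.0, 0.001]
contact_force: [1.0, -4.3, -0.2]
opening: 0.279
finger_force: 2.5
```

Call:
step_arm(series=[[-0.1, 1, 0, 0, 0, 0, 0.72], [-0.1, 1, 0, 0, 0, 0, 0.72], [-0.1, 1, 0, 0, 0, 0, 0.72], [-0.1, 1, 0, 0, 0, 0, 0.72], [0, 0, 0, 0, 0, 0, 0.72], [0, 0, 0, 0, 0, 0, 0.72]])

```text
clock: 9.15
tool_pos: [0.4998, 0.0816, 0.0517]
eef_rot: [0.999, 0.051, 0.0, 0.003]
contact_force: [2.5, -11.5, -0.4]
opening: 0.279
finger_force: 6.3
```

The shutter has reached the +y end stop. I'll back off, rise and look at the uncovered spigot.

Call:
step_arm(series=[[0.3, -6, 0, 0, 0, 0, 0.72], [0.3, -6, 0, 0, 0, 0, 0.72], [0, 0, 15, 0, 0, 0, 0.72], [0, 0, 30, 0, 0, 0, 0], [0, 0, 45, 0, 0, 0, 0], [0, -20, 45, 0, 0, 0, 0], [0, -40, 30, 0, 0, 0, 0], [0, -20, 0, 0, 0, 0, 0], [0, 0, 0, 0, 0, 0, 0], [0, 0, 0, 0, 0, 0, 0]])

```text
clock: 10.15
tool_pos: [0.4994, -0.0041, 0.2166]
eef_rot: [0.999, 0.054, -0.0, -0.001]
contact_force: [-0.5, 1.6, -0.3]
opening: 0.894
finger_force: 0.0
```

```bash
python3 - <<'E'
from h import *
im,d,W=pts("wrist");s=r.get_state();print(s["clock"],s["tool_pos"],s["eef_rot"])
cv2.imwrite("pics/w2.png",im[60:360,120:520].repeat(2,0).repeat(2,1))
w=W.reshape(-1,3);w=w[np.isfinite(w).all(1)]
c=np.array([.4975,.0004])
def show(n,q): print(n,len(q),q.mean(0).round(4),cv2.minAreaRect((q[:,:2]*1000).astype(np.float32))) if len(q)>3 else print(n,len(q))
near=np.hypot(*(w[:,:2]-c).T)<.025
for a,b in((.018,.030),(.030,.0345),(.0345,.039)): show(f"spig{a}",w[near&(w[:,2]>a)&(w[:,2]<b)])
q=w[near&(w[:,2]>.02)&(w[:,2]<.042)];print(cv2.minEnclosingCircle((q[:,:2]*1000).astype(np.float32)))
show("rim",w[(w[:,2]>.048)&(w[:,2]<.054)&(abs(w[:,0]-.505)<.08)&(abs(w[:,1]-.034)<.12)])
show("rib",w[(w[:,2]>.057)&(w[:,2]<.068)&(abs(w[:,0]-.505)<.05)&(abs(w[:,1]-.07)<.03)])
show("sleeve",w[(w[:,2]>.066)&(w[:,2]<.078)&(np.hypot(w[:,0]-.539,w[:,1]+.287)<.025)])
E
```

```text
10.2 [ 0.49934181 -0.00336211  0.21626144] [ 9.98511357e-01  5.45366259e-02 -4.72541781e-04 -7.76254578e-04]
spig0.018 74 [ 5.041e-01 -4.000e-04  2.470e-02] ((501.13702392578125, 1.5097522735595703), (17.987215042114258, 19.589202880859375), 34.6441764831543)
spig0.03 113 [0.5003 0.001  0.0324] ((498.6607971191406, -0.2235250473022461), (16.457321166992188, 18.23088264465332), 9.231094360351562)
spig0.0345 191 [0.4988 0.0006 0.0364] ((498.7630310058594, -0.29217004776000977), (14.069284439086914, 14.54459285736084), 5.54901647567749)
((498.922607421875, 0.2800525724887848), 11.53481388092041)
rim 7271 [0.511  0.0344 0.0501] ((507.0322570800781, 33.64282989501953), (105.65679931640625, 203.5940399169922), 6.194957733154297)
rib 628 [0.5038 0.0728 0.0627] ((502.96044921875, 73.33416748046875), (43.43327331542969, 8.215601921081543), 6.3027215003967285)
sleeve 0
```

View pics/w2.png

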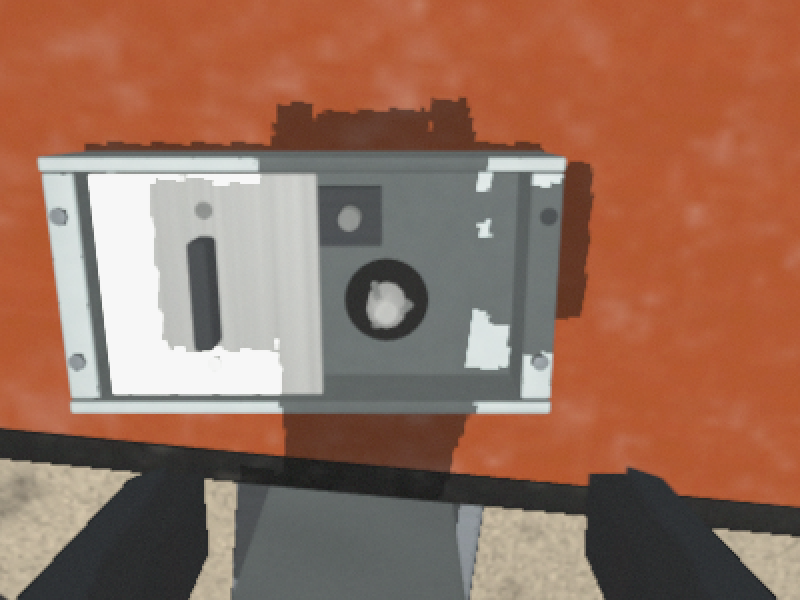

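The crop shows the spigot at (385,300), fully uncovered, with the plate at the left end. World position is about (0.4986, 0.0002), which agrees with the box geometry. Now I'll go over the grey sleeve.

Call:
step_arm(series=[[5, -41, 0, 0, 0, 0, 0.1], [5, -41, 0, 0, 0, 0, 0.1], [5, -41, 0, 0, 0, 0, 0.1], [5, -41, 0, 0, 0, 0, 0.1], [6, -40, 0, 0, 0, 0, 0.1], [6, -40, 0, 0, 0, 0, 0.1], [6, -40, 0, 0, 0, 0, 0.1], [0, 0, 0, 0, 0, 0, 0.1], [0, 0, 0, 0, 0, 0, 0.1], [0, 0, 0, 0, 0, 0, 0.1]])

```text
clock: 11.2
tool_pos: [0.5383, -0.286, 0.2159]
eef_rot: [0.998, 0.055, -0.0, -0.001]
contact_force: [-0.1, 0.6, -0.1]
opening: 0.901
finger_force: 0.0
```

```bash
python3 - <<'E'
from h import *
im,d,W=pts("wrist");s=r.get_state();print(s["clock"],s["tool_pos"],s["eef_rot"],s["opening"])
cv2.imwrite("pics/w3.png",im)
w=W.reshape(-1,3);w=w[np.isfinite(w).all(1)]
for a in(.06,.0685):
    q=w[(w[:,2]>a)&(w[:,2]<.078)&(np.hypot(w[:,0]-.539,w[:,1]+.287)<.025)]
    print(len(q),q.mean(0),cv2.minAreaRect((q[:,:2]*1000).astype(np.float32)),cv2.minEnclosingCircle((q[:,:2]*1000).astype(np.float32)))
E
```

```text
11.25 [ 0.53832115 -0.28610036  0.21622252] [ 9.98463449e-01  5.54019848e-02 -2.88006974e-04 -1.13067946e-03] 0.901022123379271
866 [ 0.54231971 -0.28718075  0.07077256] ((541.7632446289062, -287.06658935546875), (30.278078079223633, 31.183921813964844), 29.001211166381836) ((541.356201171875, -287.46234130859375), 15.892082214355469)
678 [ 0.54200698 -0.28715823  0.07248256] ((541.6328735351562, -287.27325439453125), (29.858898162841797, 30.761188507080078), 24.121755599975586) ((541.1973876953125, -287.3071594238281), 15.697698593139648)
```

View pics/w3.png

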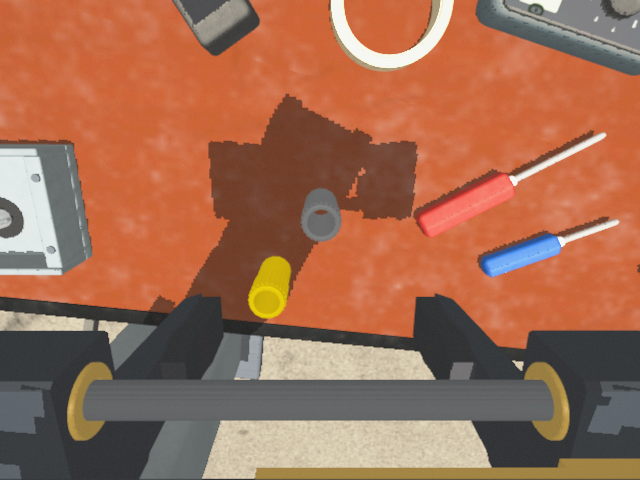

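The wrist view shows the grey sleeve at (320,215), centred between the fingers, with the yellow one clear of them. I'll go down and grip.

Call:
step_arm(series=[[2, -1, -40, 0, 0, 0, 0.1], [0, 0, -40, 0, 0, 0, 0.1], [0, 0, -40, 0, 0, 0, 0.1], [0, 0, -30, 0, 0, 0, 0.1], [0, 0, -20, 0, 0, 0, 0.1], [0, 0, 0, 0, 0, 0, 0.3], [0, 0, 0, 0, 0, 0, 0.5], [0, 0, 0, 0, 0, 0, 0.6], [0, 0, 0, 0, 0, 0, 0.65], [0, 0, 0, 0, 0, 0, 0.7], [0, 0, 0, 0, 0, 0, 1], [0, 0, 0, 0, 0, 0, 1], [0, 0, 0, 0, 0, 0, 1], [0, 0, 0, 0, 0, 0, 1]], force=35)

```text
clock: 12.65
tool_pos: [0.54, -0.2904, 0.0471]
eef_rot: [0.999, 0.053, 0.0, 0.0]
contact_force: [-0.4, 0.4, 4.1]
opening: 0.324
finger_force: 34.7
```

Call:
step_arm(series=[[0, 0, 10, 0, 0, 0, 1], [0, 0, 20, 0, 0, 0, 1], [0, 0, 40, 0, 0, 0, 1], [-3, 25, 30, 0, 0, 0, 1], [-6, 42, 0, 0, 0, 0, 1], [-6, 42, 0, 0, 0, 0, 1], [-6, 42, 0, 0, 0, 0, 1], [-6, 42, 0, 0, 0, 0, 1], [-6, 42, 0, 0, 0, 0, 1], [-6, 35, 0, 0, 0, 0, 1], [-4, 20, 0, 0, 0, 0, 1], [0, 0, 0, 0, 0, 0, 1], [0, 0, 0, 0, 0, 0, 1], [0, 0, 0, 0, 0, 0, 1]])

```text
clock: 14.05
tool_pos: [0.4971, -0.0021, 0.1469]
eef_rot: [0.999, 0.052, 0.0, 0.001]
contact_force: [0.0, -1.3, -1.2]
opening: 0.323
finger_force: 34.7
```

```bash
python3 - <<'E'
from h import *
im,d,W=pts("wrist");s=r.get_state();print(s["clock"],s["tool_pos"],s["eef_rot"],s["opening"])
cv2.imwrite("pics/w4.png",im)
w=W.reshape(-1,3);w=w[np.isfinite(w).all(1)]
t=s["tool_pos"]
for a in np.arange(-.06,.04,.01):
    q=w[(w[:,2]>t[2]+a)&(w[:,2]<t[2]+a+.01)&(np.hypot(w[:,0]-t[0]-.005,w[:,1]-t[1])<.022)]
    if len(q)>5:print(round(a,3),len(q),q.min(0).round(4),q.max(0).round(4))
c=np.array([.4986,.0002])
q=w[(np.hypot(*(w[:,:2]-c).T)<.02)&(w[:,2]>.0335)&(w[:,2]<.04)];print(len(q),q.mean(0) if len(q) else 0)
S,_,V=pts("side");cv2.imwrite("pics/s4.png",S[150:350,180:420].repeat(3,0).repeat(3,1))
E
```

```text
14.1 [ 0.49700567 -0.00212788  0.1468727 ] [9.98649197e-01 5.19562244e-02 1.81021735e-04 5.46752805e-04] 0.32537450261088036
-0.05 154 [ 0.4988 -0.0131  0.1015] [0.5133 0.0152 0.1069]
-0.04 362 [ 0.4988 -0.0133  0.1069] [0.5135 0.0149 0.1169]
-0.03 420 [ 0.4989 -0.0139  0.1169] [0.5135 0.0146 0.1268]
-0.02 486 [ 0.4879 -0.0139  0.1269] [0.5137 0.0143 0.1369]
-0.01 870 [ 0.4874 -0.0156  0.1369] [0.5144 0.0156 0.1469]
0.0 1684 [ 0.4871 -0.0229  0.1469] [0.5148 0.0197 0.1569]
0.01 2216 [ 0.4875 -0.0227  0.1569] [0.515  0.0196 0.1669]
0.02 4539 [ 0.4858 -0.0228  0.1669] [0.515  0.0198 0.1769]
0.03 673 [ 0.4911 -0.023   0.1769] [0.5101 0.0197 0.1868]
334 [0.49910834 0.00075274 0.03612516]
```

View pics/w4.png

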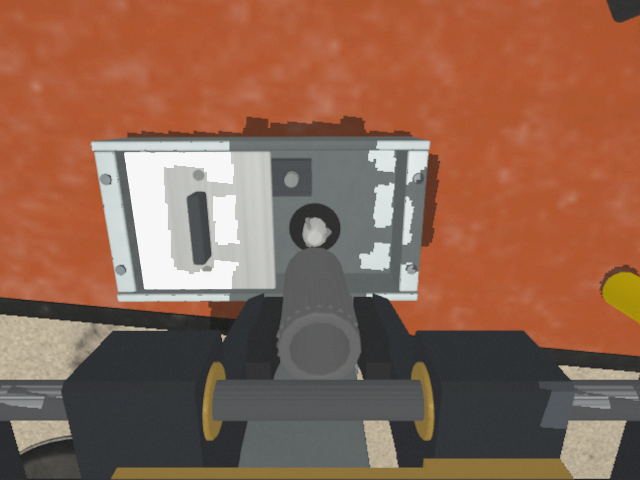

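View pics/s4.png

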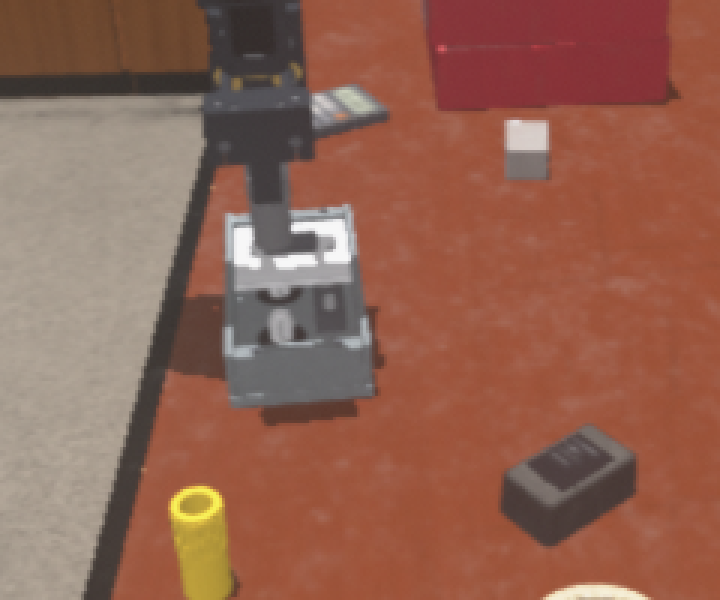

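The wrist image shows the sleeve held upright at (320,300) with the spigot at (315,230) ahead of it. In this frame the sleeve's lower end is within 1 mm of the spigot. I'll descend in stages and watch for drift.

Call:
step_arm(series=[[0.7, 0, -20, 0, 0, 0, 1], [0, 0, -20, 0, 0, 0, 1], [0, 0, -15, 0, 0, 0, 1], [0, 0, -4, 0, 0, 0, 1], [0, 0, 0, 0, 0, 0, 1], [0, 0, 0, 0, 0, 0, 1]])

```text
clock: 14.75
tool_pos: [0.4979, -0.0007, 0.0883]
eef_rot: [0.999, 0.053, 0.0, 0.0]
contact_force: [0.5, 0.4, -0.4]
opening: 0.322
finger_force: 34.7
```

```bash
python3 - <<'E'
from h import *
im,d,W=pts("wrist");s=r.get_state();print(s["clock"],s["tool_pos"],s["eef_rot"],s["contact_force"])
w=W.reshape(-1,3);w=w[np.isfinite(w).all(1)]
t=s["tool_pos"]
for a in np.arange(-.05,.0,.01):
    q=w[(w[:,2]>t[2]+a)&(w[:,2]<t[2]+a+.01)&(np.hypot(w[:,0]-t[0]-.003,w[:,1]-t[1])<.018)]
    if len(q)>5:print(round(a,3),len(q),q.min(0).round(4),q.max(0).round(4))
E
```

```text
14.8 [ 0.49795498 -0.00054633  0.08842956] [9.98589361e-01 5.30928556e-02 6.55518116e-04 8.88078688e-05] [-0.64298463  0.99521655 -1.16961737]
-0.05 156 [ 0.4991 -0.0118  0.043 ] [0.5142 0.0167 0.0484]
-0.04 362 [ 0.4994 -0.012   0.0484] [0.5144 0.0163 0.0584]
-0.03 426 [ 0.4994 -0.0124  0.0584] [0.5145 0.016  0.0684]
-0.02 486 [ 0.4883 -0.0127  0.0684] [0.5145 0.0156 0.0784]
-0.01 877 [ 0.4884 -0.0143  0.0784] [0.5154 0.015  0.0884]
```

Call:
step_arm(series=[[0, -1.6, 0, 0, 0, 0, 1], [0, 0, -3, 0, 0, 0, 1], [0, 0, -3, 0, 0, 0, 1], [0, 0, -3, 0, 0, 0, 1], [0, 0, 0, 0, 0, 0, 1]])

```text
clock: 15.3
tool_pos: [0.4971, -0.0018, 0.0783]
eef_rot: [0.999, 0.053, -0.0, 0.0]
contact_force: [0.1, -0.2, -0.9]
opening: 0.322
finger_force: 34.7
```

Call:
step_arm(series=[[0, 0, -2, 0, 0, 0, 1], [0, 0, -2, 0, 0, 0, 1], [0, 0, -2, 0, 0, 0, 1], [0, 0, 0, 0, 0, 0, 1]])

```text
clock: 15.7
tool_pos: [0.4973, -0.0019, 0.0725]
eef_rot: [0.999, 0.053, -0.0, 0.0]
contact_force: [0.5, 0.0, -0.1]
opening: 0.326
finger_force: 34.7
```

Call:
step_arm(series=[[0, 0, -2, 0, 0, 0, 1], [0, 0, -2, 0, 0, 0, 1], [0, 0, 0, 0, 0, 0, 1]])

```text
clock: 16.0
tool_pos: [0.4972, -0.0018, 0.0684]
eef_rot: [0.999, 0.053, -0.0, -0.0]
contact_force: [0.4, 1.1, -3.1]
opening: 0.326
finger_force: 34.7
```

Call:
step_arm(series=[[0, 0, -2, 0, 0, 0, 1], [0, 0, -2, 0, 0, 0, 1], [0, 0, 0, 0, 0, 0, 1]])

```text
clock: 16.3
tool_pos: [0.4973, -0.0017, 0.0644]
eef_rot: [0.999, 0.053, -0.0, -0.0]
contact_force: [0.5, 0.7, -3.5]
opening: 0.317
finger_force: 34.7
```

Call:
step_arm(series=[[0, 0, -1.5, 0, 0, 0, 1], [0, 0, -1.5, 0, 0, 0, 1], [0, 0, 0, 0, 0, 0, 1]])

```text
clock: 16.6
tool_pos: [0.4973, -0.0017, 0.0615]
eef_rot: [0.999, 0.053, -0.0, -0.0]
contact_force: [0.6, 1.3, -2.9]
opening: 0.326
finger_force: 34.7
```

Call:
step_arm(series=[[0, 0, -1, 0, 0, 0, 1], [0, 0, -1, 0, 0, 0, 1], [0, 0, 0, 0, 0, 0, 1]])

```text
clock: 16.9
tool_pos: [0.4974, -0.0017, 0.0596]
eef_rot: [0.999, 0.053, -0.0, -0.0]
contact_force: [-0.6, -0.3, -0.6]
opening: 0.318
finger_force: 34.7
```

Call:
step_arm(series=[[0, 0, -1, 0, 0, 0, 1], [0, 0, -1, 0, 0, 0, 1], [0, 0, 0, 0, 0, 0, 1]])

```text
clock: 17.2
tool_pos: [0.4977, -0.0015, 0.0588]
eef_rot: [0.999, 0.054, 0.001, -0.0]
contact_force: [-1.4, 1.9, 13.5]
opening: 0.323
finger_force: 35.0
```

```bash
python3 - <<'E'
from h import *
im,d,W=pts("wrist");s=r.get_state();print(s["clock"],s["tool_pos"],s["contact_force"])
cv2.imwrite("pics/w5.png",im)
E
```

```text
17.25 [ 0.49766954 -0.00143652  0.05876639] [-1.27063156  1.27202104 13.33907498]
```

View pics/w5.png

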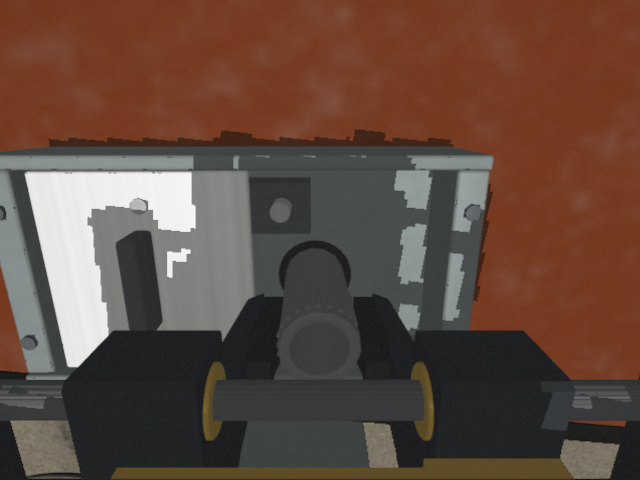

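The sleeve's lower end at (315,270) sits inside the dark ring around the spigot's foot. The height is what "home" should give, so I'll press slightly more to confirm.

Call:
step_arm(series=[[0, 0, -1, 0, 0, 0, 1], [0, 0, -1, 0, 0, 0, 1], [0, 0, 0, 0, 0, 0, 1], [0, 0, 0, 0, 0, 0, 1]])

```text
clock: 17.65
tool_pos: [0.4978, -0.0004, 0.0581]
eef_rot: [0.999, 0.054, 0.001, -0.001]
contact_force: [-5.0, 3.7, 29.1]
opening: 0.321
finger_force: 35.0
```

Call:
step_arm(series=[[0, 0, 2, 0, 0, 0, 1], [0, 0, 0.5, 0, 0, 0, 0.6], [0, 0, 0, 0, 0, 0, 0.5], [0, 0, 0, 0, 0, 0, 0.4], [0, 0, 0, 0, 0, 0, 0.4], [0, 0, 0, 0, 0, 0, 0.4], [0, 0, 15, 0, 0, 0, 0.4], [0, 0, 30, 0, 0, 0, 0.4], [0, 0, 40, 0, 0, 0, 0.4], [0, 0, 40, 0, 0, 0, 0.4], [0, 0, 30, 0, 0, 0, 0.4], [0, 0, 0, 0, 0, 0, 0.4], [0, 0, 0, 0, 0, 0, 0.4]])

```text
clock: 18.95
tool_pos: [0.4974, -0.0019, 0.2135]
eef_rot: [0.999, 0.053, 0.0, 0.0]
contact_force: [-0.3, -0.1, 0.3]
opening: 0.601
finger_force: 0.0
```

```bash
python3 - <<'E'
from h import *
s=r.get_state();im,d,W=pts("wrist");print(s["clock"],s["tool_pos"],s["contact_force"],s["opening"])
cv2.imwrite("pics/w6.png",im[60:360,120:520].repeat(2,0).repeat(2,1))
w=W.reshape(-1,3);w=w[np.isfinite(w).all(1)]
q=w[(np.hypot(w[:,0]-.4985,w[:,1])<.022)&(w[:,2]>.077)&(w[:,2]<.12)]
print(len(q),np.percentile(q[:,2],[5,50,95]),cv2.minEnclosingCircle((q[:,:2]*1000).astype(np.float32)))
f=q-q.mean(0);print("normal",np.linalg.svd(f,full_matrices=False)[2][2])
q=w[(w[:,2]>.048)&(w[:,2]<.054)&(abs(w[:,0]-.505)<.08)&(abs(w[:,1]-.034)<.12)];print("rim z",np.median(q[:,2]))
q=w[(w[:,2]>.057)&(w[:,2]<.068)&(abs(w[:,0]-.505)<.05)&(abs(w[:,1]-.07)<.03)];print("rib",cv2.minAreaRect((q[:,:2]*1000).astype(np.float32)))
E
```

```text
18.95 [ 0.49744243 -0.00193056  0.21345098] [-0.33514942 -0.13127077  0.32065321] 0.6010063563079239
847 [0.07868872 0.08503538 0.08659906] ((499.120849609375, -0.8444815874099731), 15.857422828674316)
normal [ 0.03280524 -0.00516334  0.99944843]
rim z 0.05007475622286775
rib ((502.4651184082031, 73.34584045410156), (44.50208282470703, 8.401759147644043), 6.084605693817139)
```

View pics/w6.png

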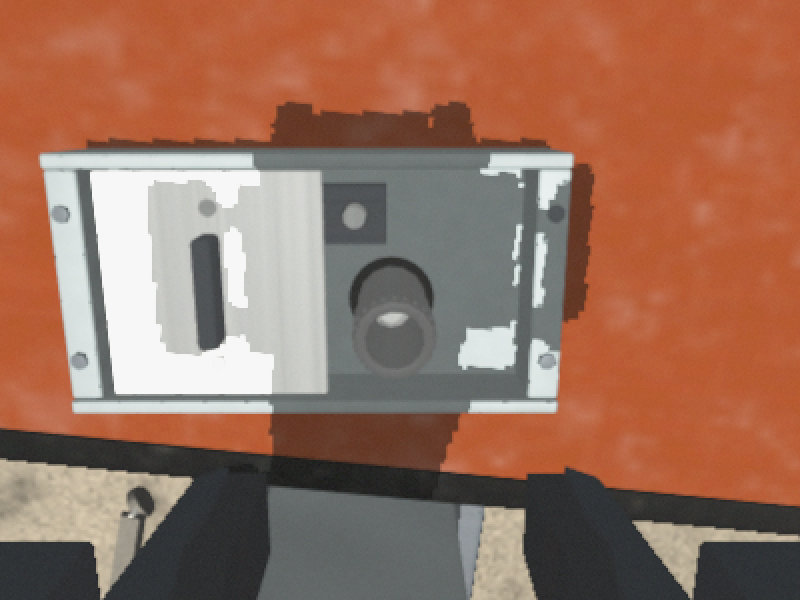

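```bash
python3 - <<'E'
from h import *
im,d,W=pts("wrist");w=W.reshape(-1,3);w=w[np.isfinite(w).all(1)]
z=w[(np.hypot(w[:,0]-.4991,w[:,1]+.0008)<.022)&(w[:,2]>.0805)&(w[:,2]<.095),2];print(len(z),z.mean(),np.percentile(z,[25,50,75,90]))
s,_,V=pts("side");v=V[220:275,255:300].reshape(-1,3);q=v[(np.hypot(v[:,0]-.4975,v[:,1]+.001)<.02)&(v[:,2]>.08)];print(len(q),q[:,2].mean(),q[:,2].max())
T=np.load("side.npy").reshape(-1,3);q=T[(np.hypot(T[:,0]-.5385,T[:,1]+.289)<.02)&(T[:,2]>.068)];print("before",len(q),q[:,2].mean(),q[:,2].max())
E
```

```text
767 0.08481499120197276 [0.084347   0.08514028 0.08581586 0.08623987]
99 0.08486199893986826 0.09015582542848544
before 154 0.07254672204706183 0.07694975289053452
```

```bash
python3 -c "
from plant import r
print(r.finish_job())"
```

```text
the job is handed in; nothing more can be done
None
```

The shutter was blocked towards -y after about 10 mm, so I slid it fully to the +y end, pushed the grey sleeve over port_right until it seated on the deck (top measured 12.3 mm above its height on the worktop; deck is 12 mm), let go, and handed the job in at about 19 s of the 67 s allowed.

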